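# Clamp the flux jar in the cam vise and hold the lever at top lift

### The job

The lid of the tall wide jar is stuck and I need both hands for it: stand that jar upright on the bed of the bench vise, between the V-jaw and the sliding jaw, without dropping or tipping it, and let go of it. Then swing the vise's cam lever round to its highest lift point, where it points straight back along the vise, away from the jar, over the index rib on the rear crosspiece, and finish while holding the lever's grip there, because it springs back if released. Leave the other things on the bench where they are.

Things in the scene. Friction and masses are not known exactly. Their poses are not given: they have to be found in the camera images.
- tall_jar_center (a point): Centre, half-way up (44 mm above its foot), of the tall wide jar: white plastic, 52 mm diameter, 88 mm high, its top 24 mm a black ribbed screw lid of 54 mm diameter; 110 to 220 g; starts standing upright on the bench. z is the jar's axis, up.
- vise: Cam vise on the bench; origin on the bench under the middle of its bed. +y runs along it to the fixed V-jaw (90 degree V open to -y), -y to cam and lever; z up. Base plate x +/-55, y -135 to +69, 12 mm thick. V-jaw and sliding jaw are 93 mm wide, tops 50 and 47 mm above the bench. Guide rods at x = +/-40, top at 32 mm. Rear crosspiece at y = -128, 40 mm high, with an index rib on the centre line.
- bed (a point): Middle of the flat bed, 12 mm above the bench, on the vise's centre line: where the jar is to stand. With the lever open a 52 mm jar has 7 mm of play from here each way along the vise, less when off the centre line; clamping slides it 7 mm to the vise's +y side of here, into the V, and centres it.
- press_pad: Smooth black plastic-faced pad, 50 mm wide, 16 to 46 mm above the bench, on springs (2 N/mm, 4 N preload, 8 mm travel) on the sliding jaw. This origin coincides with the vise's at lever 0; the pad face lies 33 mm to its -y side. The jaw moves it up to 18 mm along the vise's +y from lever 0 to top lift, meets the jar on the way and then presses it with about 10 N.
- cam_lever (a joint): Cam lever angle (rad) about its upright pivot: 0 = open (starts at 0 to 0.3, jaw back), growing anticlockwise seen from above. Highest lift at 2.094 (120 degrees), the lever then pointing straight along the vise's -y; beyond it the lift falls, hard stop at 2.5. A coil spring drives it back towards 0: 2 to 4 N at the grip move it and hold it at the top.
- lever_pivot (a point): On the lever's pivot axis, 53.5 mm above the bench, 90 mm to the vise's -y side of its origin.
- lever_grip (a point): Middle of the lever's upright black grip: round, 20 mm diameter, 51 mm high, from 59.5 to 110.5 mm above the bench (this point at 87.5 mm), free to revolve on its own axis, 100 mm from the pivot. The flat lever bar below it is 14 mm wide, top at 58 mm.
- squat_jar_center (a point): Centre of a short jar with the same diameter as the tall one (52 mm, lid 54 mm) but only 44 mm high. Not to be moved.
- slim_bottle_center (a point): Centre of a slim bottle, 36 mm diameter, 120 mm high with its thin nozzle. Not to be moved.
- solder_spool: Solder spool standing on its flange, 56 mm diameter, 44 mm high; origin under its centre. Not to be moved.
- solder_tin: Flat round tin, 66 mm diameter, 27 mm high; origin under its centre. Not to be moved.
- screwdriver: Screwdriver lying on the bench, 160 mm long along its x. Not to be moved.
- tweezers: Steel tweezers lying on the bench, about 140 mm long along their x, 8 mm high. Not to be moved.
- logic_board: Small circuit board lying on the bench, 80 by 36 mm, 7 mm thick. Not to be moved.
Mind the look-alikes: they are no part of the job. Leave any green or yellow look-alike of the part that bears tall_jar_center alone.

How it is judged:
By the outcome, as a careful person would: the job done as asked, in the order asked, and still so for the second after the job is handed in, while the arm keeps its last pose, push and grip.
It also fails if it takes over 54 s, if anything falls off the work surface, if the arm or the gripper's body presses on something with over 40 N, if the wrist force passes 120 N, or if a joint passes its speed limit or range.

### The arm

A 7-joint arm with a two-finger parallel gripper is mounted at the origin on the work surface. World frame = base frame: x ahead of the robot, y to its left, z up, the work surface at z = 0. Lengths are in m, angles in rad, forces in N, time in s.
With the tool pointing down it reaches from about 0.4 to 0.85 m from the base axis. Payload 4.5 kg.
Tool frame: the origin (TCP) lies on the centre line of the jaws, within the pads' length; the fingertips stand r.tips_ahead ahead of it and the grasp point (between the pads) is the TCP (r.tips_ahead is the distance from the TCP to the fingertips, in m); z points along the fingers, y is the direction in which the jaws open and shut (so a half turn about z gives the same grasp; the last joint's range is limited). The gripper opens to 88 mm and grips with 3 to 60 N. Pads are 18 mm wide; open, the fingers measure 123 mm over their backs; the gripper's body (75 mm by 187 mm) begins 45 mm behind the grasp point.
Start: joints at [1.351, 0.689, -0.195, 1.565, 0.157, 0.902, -0.215], TCP at [0.157, -0.605, 0.258] pointing down, gripper open.
Joint ranges: [-3.01, 3.01], [-0.46, 2.08], [-1.47, 1.51], [0.13, 2.56], [-1, 4.14], [0.04, 2.09], [-2.66, 2.66]. Speed limits (rad/s): [2.57, 2.57, 3.14, 3.14, 3.14, 3.14, 3.14].

### API

Orientations are given as a unit quaternion [x, y, z, w].
In Python, from plant import r gives the robot as it stands.
- The arm moves only by the shell command python3 -m inch 'ROWS' [FORCE]. ROWS is JSON, a list of rows, each a list of 5 numbers: the shift along the world's x, y, z in units of 25 mm (1.0 is 25 mm), then the turn about the world's z in units of 6 degrees (1.0 is 6 degrees), then the finger opening in mm, from 0 to 88.1. A call has 1 to 5 rows; each row shifts and turns the commanded pose from where the row before left it; what a row does not reach is not made up. A row lasts 1/10 s, in which the tool goes at most 50 mm and 8.59 degrees, less where a joint would pass 70% of its speed; a pose out of reach is approached as far as the arm can. A call is refused whole if a number of a shift passes 1 or a number of a turn 1, either way. A call with a gripper value outside its range is refused whole. The fingers move at their own pace and stop on an object; FORCE is the grip in N (left out, the last holds). Time passes only in rows, so rows that do not move let the fingers close. It gives the time, the measured TCP pose, the force and the opening at its end, in the units of the state.
- r.get_state(): the state, without advancing time (a new reading comes with each control period).
- r.snapshot(name): name is "scene" or "side" or "wrist"; returns a dict with "pixels" (384x512x3 uint8, red, green, blue), "range_z" (384x512 float32, m along the optical axis (not along the pixel's ray), 0 where there is no reading), "K" (3x3 intrinsics, pixels), "position" and "attitude" of the camera in the world. Camera axes: x right, y up, looking along -z (the intrinsics and any distortion apply to the point x, -y, -z); pixel columns grow to the right and rows downward; lengths in m; the calibration is good to about 2 mm. A picture is of the moment at which its call begins.
- r.finish_job(): hands the job in, once; it reports no verdict.
The state is a dict: "clock": time; "q": joint angles; "qd": joint speeds; "joint_torque": joint torques, N m; "tool_pos": TCP position; "eef_rot": TCP orientation; "contact_force": force on the tool from outside, world axes, zero at the start; "moment": the same for the moment, N m; "opening": opening from 0.0 (shut) to 1.0 (fully open).
Only numpy, scipy, OpenCV 4.12 (cv2) and the standard library are available. Lean on these libraries where they do the work, as an engineer would, in place of code of your own. Each camera call takes 0.05 s, during which the arm holds its last target. There are 200 camera calls.

## Working session

There is one attempt and no reset: what is moved stays moved. The work goes in short steps, Python scripts to look and compute and a shell command to move; the robot and the scene stay as the last step left them, time stands still between calls to the robot, and variables do not carry over. Pictures are saved under pics/ and viewed, about 8 in all and at most 12, crops included, and the job is handed in when it is done.

```bash
mkdir -p pics; ls
cat > h.py <<'E'
import numpy as np,cv2
from plant import r
def snap(cam,name):
    s=r.snapshot(cam); np.savez(f'pics/{name}.npz',**s); cv2.imwrite(f'pics/{name}.png',s['pixels'][:,:,::-1]); return s
def load(name): return dict(np.load(f'pics/{name}.npz'))
def rot(s):
    a=np.array(s['attitude'])
    if a.size==9: return a.reshape(3,3)
    from scipy.spatial.transform import Rotation as R
    return R.from_quat(a).as_matrix()
def cloud(s):
    K=s['K'];Z=s['range_z'];v,u=np.mgrid[:Z.shape[0],:Z.shape[1]]
    P=np.stack([(u-K[0,2])/K[0,0]*Z,-(v-K[1,2])/K[1,1]*Z,-Z],-1)
    W=P@rot(s).T+s['position']; W[Z==0]=np.nan; return W
def onplane(s,u,v,z):
    K=s['K'];d=rot(s)@np.array([(u-K[0,2])/K[0,0],-(v-K[1,2])/K[1,1],-1]);p=np.array(s['position'])
    return p+d*(z-p[2])/d[2]
E
python3 - <<'E'
from h import *
for c in("scene","side"):
    s=snap(c,c+'0');print(c,s['position'],s['attitude'],s['K'].tolist(),s.keys())
a=np.hstack([cv2.imread('pics/scene0.png')]);print(r.get_state(),r.tips_ahead)
E
```

```text
pics
scene [0.98689142 0.54355307 0.79424199] [0.12044593 0.33710257 0.87435026 0.32766791] [[357.8440727378715, 0.0, 256.42636668080627], [0.0, 357.8440727378715, 198.8568320786024], [0.0, 0.0, 1.0]] dict_keys(['pixels', 'range_z', 'K', 'position', 'attitude'])
side [ 0.52594593 -0.79707089  0.61921095] [ 0.48204137 -0.02180272 -0.02161235  0.87561045] [[370.6488946493477, 0.0, 259.0279962513043], [0.0, 370.6488946493477, 178.3681376031762], [0.0, 0.0, 1.0]] dict_keys(['pixels', 'range_z', 'K', 'position', 'attitude'])
{'clock': 0.1, 'q': array([ 1.35080849,  0.68987167, -0.19452518,  1.56620433,  0.15726327,
        0.90246348, -0.21511034]), 'qd': array([-1.22446744e-03, -1.23800593e-03, -1.01720978e-03, -2.73266123e-03,
        3.26725560e-06, -7.30116635e-04, -5.96403875e-04]), 'joint_torque': array([-2.74401944e-03, -5.28498638e+01, -1.27150577e+00, -1.53837562e+01,
       -5.26017195e-02,  1.94021086e-03,  2.34612560e-05]), 'tool_pos': array([ 0.15676647, -0.60449488,  0.25701757]), 'eef_rot': array([ 9.91956758e-01,  1.26574801e-01, -1.37723088e-04, -7.68246102e-04]), 'contact_force': array([ 0.99862251, -0.17185587, -0.09709784]), 'moment': array([-0.01839821, -0.00695466,  0.02885138]), 'opening': 1.0003246443455762} 0.019
```

View pics/scene0.png

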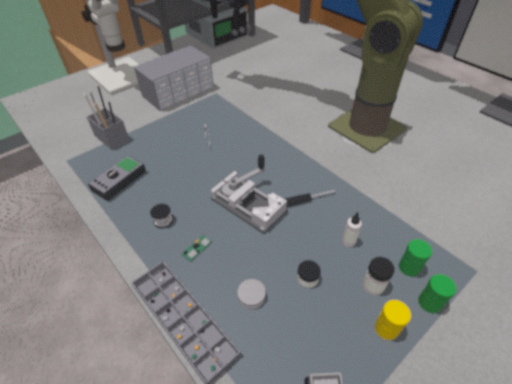

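View pics/side0.png

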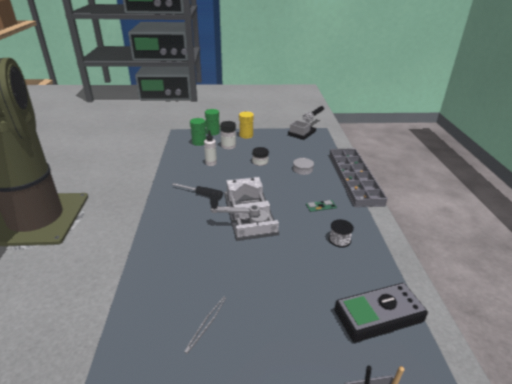

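The tall white jar with a black lid is at scene (379,276) and side (228,135). The yellow jar (393,320) and the green ones (415,258) and (437,294) are look-alikes. The squat jar at (309,273) is too short and the spool is at (161,215). The vise is at scene (250,198), with its lever to the left in the side view.

Run:
```python
from h import *
s=load('scene0');W=cloud(s);t=load('side0');T=cloud(t)
def pr(n,M,img,u0,u1,v0,v1,zmin,zmax,cond=None):
    P=M[v0:v1,u0:u1].reshape(-1,3);C=img[v0:v1,u0:u1].reshape(-1,3).astype(int)
    m=(P[:,2]>zmin)&(P[:,2]<zmax)
    if cond: m&=cond(C)
    P=P[m];(c,rad)=cv2.minEnclosingCircle(P[:,:2].astype(np.float32)) ;print(n,len(P),P[:,:2].mean(0).round(4),np.array(c).round(4),round(rad,4),P[:,2].max().round(4))
blk=lambda C:C.max(1)<70
pr('tall lid sc',W,s['pixels'],360,397,255,295,.08,.1)
pr('tall lid sd',T,t['pixels'],215,238,118,150,.08,.1)
pr('squat sc',W,s['pixels'],290,328,258,290,.038,.06)
pr('grip sc',W,s['pixels'],250,275,148,172,.104,.12)
pr('grip sd',T,t['pixels'],205,222,190,212,.104,.12)
for n,M in(('sc',W),('sd',T)):
    m=np.isfinite(M[...,2])&(M[...,0]>.2)&(M[...,0]<1)&(abs(M[...,1])<.45)
    print(n,'table z',np.median(M[m][:,2]))
# top-down height map of region
allP=np.concatenate([W.reshape(-1,3),T.reshape(-1,3)]);allC=np.concatenate([s['pixels'].reshape(-1,3),t['pixels'].reshape(-1,3)])
m=np.isfinite(allP[:,2])&(allP[:,2]<.3);P=allP[m];C=allC[m]
o=np.argsort(P[:,2]);P=P[o];C=C[o]
im=np.zeros((600,800,3),np.uint8)
# x right .2..1.0 ; y up -.35..+.45? 1px=1mm
u=((P[:,0]-.2)*1000).astype(int);v=((.25-P[:,1])*1000).astype(int)
k=(u>1)&(u<798)&(v>1)&(v<598)
for a,b,c in zip(u[k],v[k],C[k]): im[b-1:b+2,a-1:a+2]=c[::-1]
cv2.imwrite('pics/top.png',im)
def crop(n,u0,u1,v0,v1,f):return cv2.resize(cv2.imread(f'pics/{n}.png')[v0:v1,u0:u1],None,fx=f,fy=f,interpolation=cv2.INTER_CUBIC)
a=crop('scene0',200,320,140,240,3.3);b=crop('side0',190,310,170,270,3.3);c=crop('scene0',330,450,220,340,3.3)[:250];d=crop('side0',180,300,90,190,3.3)[:250]
cv2.imwrite('pics/crop.png',np.vstack([np.hstack([a,b]),np.hstack([c,d])])[:600,:800])
```

```text
tall lid sc 449 [0.5009 0.4019] [0.4982 0.4008] 0.0279 0.0925
tall lid sd 111 [0.4961 0.3902] [0.4809 0.3475] 0.0812 0.0917
squat sc 380 [0.6066 0.2839] [0.6047 0.2828] 0.028 0.0489
grip sc 27 [ 0.4716 -0.0444] [ 0.47   -0.0462] 0.01 0.1141
grip sd 33 [ 0.4686 -0.0509] [ 0.4686 -0.0491] 0.0092 0.1131
sc table z 0.0023897434206032186
sd table z 0.001788681942952619
```

View pics/top.png

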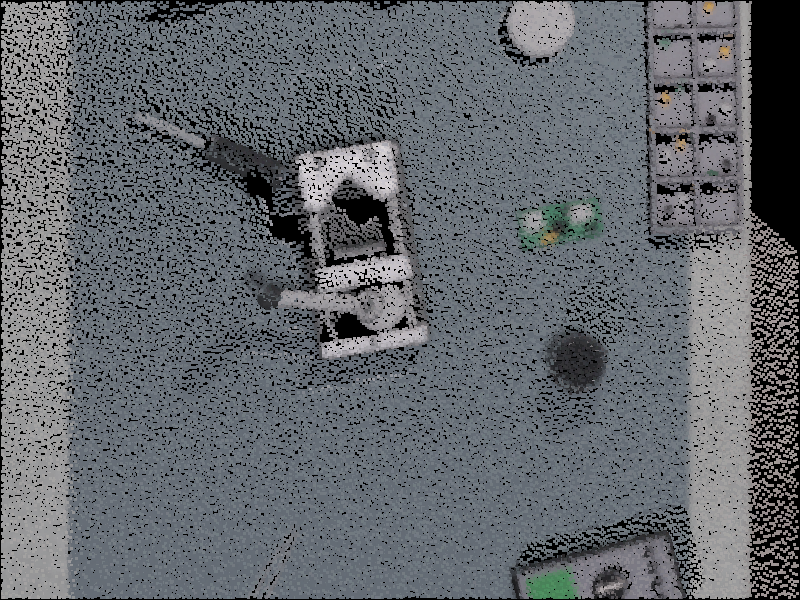

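View pics/crop.png

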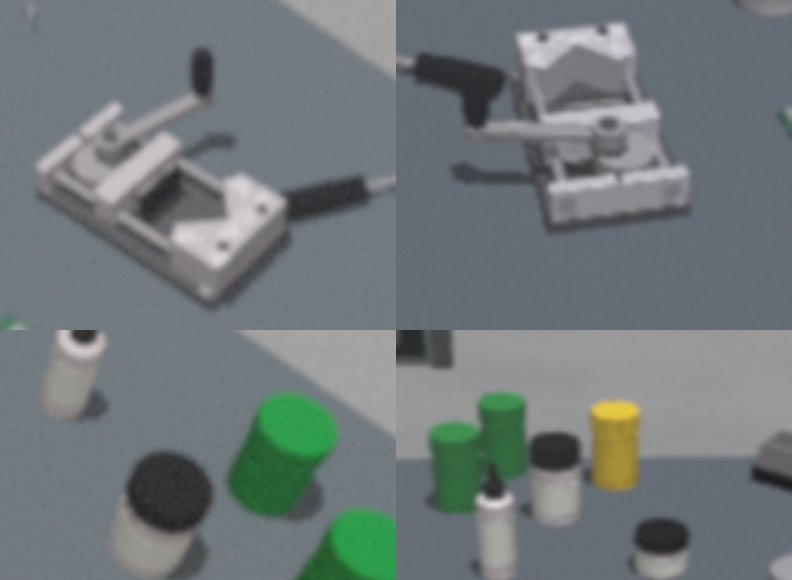

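Both crops confirm the tall jar: white body, black ribbed lid, about 90 mm tall. Next I fit the vise pose and find the jar's neighbours.

Run:
```python
from h import *
s=load('scene0');W=cloud(s);t=load('side0');T=cloud(t)
def fit(P):
    c,sz,a=cv2.minAreaRect((P[:,:2]*1000).astype(np.float32));return np.round(c,1),np.round(sz,1),round(a,2)
for n,M in(('sc',W),('sd',T),('both',np.concatenate([W.reshape(-1,3),T.reshape(-1,3)]))):
    P=M.reshape(-1,3);P=P[np.isfinite(P[:,2])]
    b=P[(P[:,0]>.46)&(P[:,0]<.66)&(P[:,1]>-.14)&(P[:,1]<.13)]
    # tops
    for nm,z0,z1,y0,y1 in(('V',.044,.056,.03,.13),('slide',.040,.051,-.03,.02),('cross',.033,.047,-.13,-.075)):
        q=b[(b[:,2]>z0)&(b[:,2]<z1)&(b[:,1]>y0)&(b[:,1]<y1)]
        from scipy.spatial import cKDTree
        q=q[[len(x)>4 for x in cKDTree(q[:,:2]).query_ball_point(q[:,:2],.006)]]
        print(n,nm,len(q),fit(q))
# neighbours of tall jar: blobs above 20mm
P=W.reshape(-1,3);P=P[np.isfinite(P[:,2])&(P[:,2]>.015)&(P[:,2]<.2)&(P[:,0]>.25)&(P[:,0]<.8)&(P[:,1]>.1)&(P[:,1]<.6)]
g=np.zeros((500,550),np.uint8);ix=((P[:,:2]-[.25,.1])*1000).astype(int);ix=np.clip(ix,0,[549,499]);g[ix[:,1],ix[:,0]]=1
g=cv2.morphologyEx(g,cv2.MORPH_CLOSE,np.ones((5,5)));n,L,st,ce=cv2.connectedComponentsWithStats(g)
l=L[ix[:,1],ix[:,0]]
for i in range(1,n):
    if st[i,4]>150:
        q=P[l==i];top=q[q[:,2]>q[:,2].max()-.012];c,rr=cv2.minEnclosingCircle(top[:,:2].astype(np.float32));print(np.round(c,3),round(rr,3),'zmax',q[:,2].max().round(3))
```

```text
sc V 471 (array([548. ,  73.8]), array([94.8, 56.2]), 8.92)
sc slide 237 (array([564.8, -10.9]), array([36.7, 93.4]), 89.43)
sc cross 144 (array([575.5, -91. ]), array([102.3,  14.7]), 9.03)
sd V 338 (array([546.8,  72.8]), array([92.9, 57.5]), 9.71)
sd slide 191 (array([563.3, -11.7]), array([36.3, 87.9]), 89.86)
sd cross 260 (array([572.9, -87.9]), array([102.9,  27.1]), 9.02)
both V 826 (array([547.2,  72.8]), array([96.5, 59.7]), 7.77)
both slide 446 (array([564., -11.]), array([94.6, 37.8]), 0.04)
both cross 426 (array([573.8, -87.7]), array([104.7,  27.1]), 9.02)
[0.428 0.104] 0.017 zmax 0.03
[0.565 0.101] 0.025 zmax 0.053
[0.741 0.228] 0.033 zmax 0.032
[0.605 0.283] 0.028 zmax 0.049
[0.442 0.278] 0.004 zmax 0.121
[0.498 0.401] 0.028 zmax 0.093
[0.391 0.429] 0.028 zmax 0.092
[0.758 0.472] 0.031 zmax 0.053
[0.565 0.486] 0.028 zmax 0.092
[0.438 0.514] 0.029 zmax 0.092
```

```bash
python3 -m inch '[[0.68,1,0.1,0,70],[0.68,1,0.1,0,70],[0.68,1,0.1,0,70],[0.68,1,0.1,0,70],[0.68,1,0.1,0,70]]'; python3 -m inch '[[0.68,1,0.1,0,70],[0.68,1,0.1,0,70],[0.68,1,0.1,0,70],[0.68,1,0.1,0,70],[0.68,1,0.1,0,70]]'; python3 -c "
from plant import r;print(r.get_state()['q'])"
```

```text
clock: 0.6
tool_pos: [0.2424, -0.4787, 0.2701]
eef_rot: [0.992, 0.127, -0.0, -0.0]
contact_force: [1.0, -0.2, -0.5]
opening: 0.795
clock: 1.1
tool_pos: [0.3273, -0.3538, 0.2826]
eef_rot: [0.992, 0.127, -0.0, -0.0]
contact_force: [-0.0, 0.1, 0.3]
opening: 0.795
[ 0.85484936  0.47076117 -0.1897237   1.9526732   0.12856415  0.73013333
 -0.72782417]
```

```bash
python3 -m inch '[[0.68,1,0.1,0.94,70],[0.68,1,0.1,0.94,70],[0.68,1,0.1,0.94,70],[0.68,1,0.1,0.94,70],[0.68,1,0.1,0.94,70]]'; python3 -m inch '[[0.68,1,0.1,0.94,70],[0.68,1,0.1,0.94,70],[0.68,1,0.1,0.94,70],[0.68,1,0.1,0.94,70],[0.68,1,0.1,0.94,70]]';  python3 -m inch '[[0.3,1,0.4,0.94,70],[0.3,1,0.4,0.94,70],[0.3,1,0.4,0.94,70],[0.3,0,0.4,0.94,70],[0,0,0,0.94,70]]'
python3 - <<'E'
from h import *
s=snap('wrist','w0');print(s['position'],s['K'][0,0]);print(r.get_state()['q'])
E
```

```text
clock: 1.6
tool_pos: [0.4123, -0.2289, 0.2952]
eef_rot: [0.93, 0.366, -0.0, -0.0]
contact_force: [0.9, -0.2, -0.6]
opening: 0.794
clock: 2.1
tool_pos: [0.4973, -0.104, 0.3076]
eef_rot: [0.813, 0.582, -0.0, -0.0]
contact_force: [-0.3, -0.0, 0.3]
opening: 0.798
clock: 2.6
tool_pos: [0.5283, -0.0287, 0.3487]
eef_rot: [0.646, 0.763, 0.001, 0.001]
contact_force: [-0.4, -0.5, 0.3]
opening: 0.794
[0.51784772 0.03702067 0.47549719] 330.70617806100404
[ 0.36639974  0.50502964 -0.63379623  1.7181248   0.34069125  1.03010436
 -0.21744589]
```

View pics/w0.png

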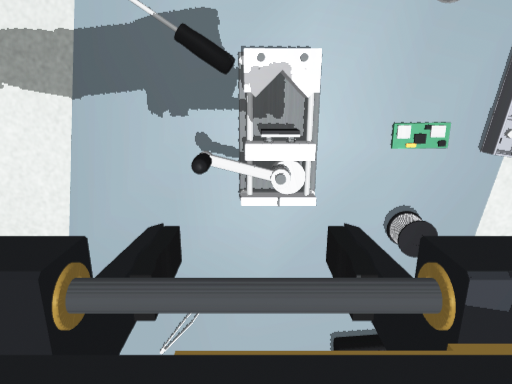

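Wrist view: V-jaw corners are near (242,48) and (322,47), the crosspiece ends near (241,206) and (317,206), the pivot hub at (281,179), and the grip top at (200,163). I cast rays to get the vise pose.

Run:
```python
from h import *
s=load('w0');im=s['pixels'];g=im.min(2)
W=cloud(s)
f=lambda u,v,z:onplane(s,u,v,z)[:2]
# white mask -> rect fit by regions
hsv=cv2.cvtColor(im,cv2.COLOR_RGB2HSV);m=((hsv[...,1]<35)&(hsv[...,2]>150)).astype(np.uint8);
def reg(u0,u1,v0,v1,z):
    vv,uu=np.nonzero(m[v0:v1,u0:u1]);pts=np.array([f(u+u0,v+v0,z) for u,v in zip(uu,vv)]);
    c,sz,a=cv2.minAreaRect((pts*1000).astype(np.float32));print(z,len(pts),np.round(c,1),np.round(sz,1),round(a,2));return pts
reg(236,328,42,62,.05);reg(236,322,196,211,.04);p=reg(236,322,143,161,.047)
for u,v,z in((281,179,.0575),(200,163,.1105),(261,57,.05),(304,57,.05),(242,48,.05),(322,47,.05),(241,206,.04),(317,206,.04),(280,200,.04),(281,72,.05)):
    print((u,v),f(u,v,z).round(4),W[v,u].round(4))
```

```text
0.05 1127 [545.3  96.7] [105.7  21.2] 9.49
0.04 718 [577.3 -94.3] [116.1  20.3] 9.41
0.047 1345 [562.8 -23.1] [111.6  22.3] 9.44
(281, 179) [ 0.5713 -0.0564] [ 0.5703 -0.0547  0.065 ]
(200, 163) [ 0.4716 -0.0413] [ 0.4716 -0.0413  0.1105]
(261, 57) [0.5204 0.0864] [0.5204 0.0861 0.0526]
(304, 57) [0.5715 0.0949] [0.5712 0.0946 0.0524]
(242, 48) [0.4963 0.0926] [0.4938 0.0989 0.0013]
(322, 47) [0.5904 0.1094] [0.5988 0.1178 0.001 ]
(241, 206) [ 0.526  -0.1072] [ 0.5268 -0.1209 -0.0014]
(317, 206) [ 0.6299 -0.09  ] [ 0.6404 -0.1019 -0.0009]
(280, 200) [ 0.5777 -0.0898] [ 0.5775 -0.0894  0.0412]
(281, 72) [0.5473 0.0736] [0.5491 0.0758 0.0241]
```

```bash
for i in 1 ; do python3 -m inch '[[-0.08,1,-0.2,0,75],[-0.08,1,-0.2,0,75],[-0.08,1,-0.2,0,75],[-0.08,1,-0.2,0,75],[-0.08,1,-0.2,0,75]]';python3 -m inch '[[-0.08,1,-0.2,0,75],[-0.08,1,-0.2,0,75],[-0.08,1,-0.2,0,75],[-0.08,1,-0.2,0,75],[-0.08,1,-0.2,0,75]]'; python3 -m inch '[[-0.08,1,-0.2,0,75],[-0.08,1,-0.2,0,75],[-0.08,1,-0.2,0,75],[-0.08,0.6,-0.2,0,75],[0,0,0,0,75]]'; done
python3 - <<'E'
from h import *
s=snap('wrist','w1');W=cloud(s)
m=(abs(W[...,0]-.498)<.04)&(abs(W[...,1]-.401)<.04)&(W[...,2]>.07)
P=W[m];c,rr=cv2.minEnclosingCircle(P[:,:2].astype(np.float32));print(len(P),np.round(c,4),rr,P[:,2].max());
t=P[P[:,2]>.084];print(t[:,:2].min(0),t[:,:2].max(0))
st=r.get_state();print(st['tool_pos'],st['eef_rot'],st['q'])
E
```

```text
clock: 3.15
tool_pos: [0.5164, 0.0955, 0.3221]
eef_rot: [0.649, 0.76, -0.001, -0.0]
contact_force: [0.4, -0.4, -0.4]
opening: 0.849
clock: 3.65
tool_pos: [0.5065, 0.2204, 0.297]
eef_rot: [0.649, 0.76, -0.001, -0.0]
contact_force: [1.0, -0.4, 0.0]
opening: 0.853
clock: 4.15
tool_pos: [0.4975, 0.3118, 0.2768]
eef_rot: [0.648, 0.762, -0.0, -0.001]
contact_force: [-0.4, -0.3, 0.4]
opening: 0.849
2917 [0.4988 0.401 ] 0.027739688754081726 0.09041034355340805
[0.47116144 0.37336759] [0.52558565 0.42840858]
[0.49841185 0.30993935 0.27711731] [ 6.48228090e-01  7.61445810e-01 -7.87720800e-04 -4.24803385e-05] [-0.31188178  0.65967051 -0.56504224  1.64855557  0.41321494  0.95677737
 -0.86401933]
```

```bash
python3 -m inch '[[0,0.91,0,0,75],[0,0.91,0,0,75],[0,0.91,-0.5,0,75],[0,0.91,-0.9,0,75],[0,0,-0.9,0,75]]'; python3 -m inch '[[0,0,-1,0,75],[0,0,-1,0,75],[0,0,-0.5,0,75],[0,0,0,0,75]]'
```

```text
clock: 4.7
tool_pos: [0.499, 0.4031, 0.2202]
eef_rot: [0.648, 0.761, 0.001, -0.001]
contact_force: [-0.1, -0.1, -0.4]
opening: 0.854
clock: 5.1
tool_pos: [0.4991, 0.3986, 0.1562]
eef_rot: [0.649, 0.761, -0.002, 0.0]
contact_force: [-0.4, -0.8, 0.7]
opening: 0.847
```

```bash
python3 -m inch '[[0,0.06,-0.8,0,75],[0,0,-0.8,0,75],[0,0,-0.8,0,75],[0,0,-0.6,0,75],[0,0,-0.4,0,75]]'; python3 -m inch '[[0,0,0,0,75],[0,0,0,0,45],[0,0,0,0,45],[0,0,0,0,45],[0,0,0,0,45]]' 22
```

```text
clock: 5.6
tool_pos: [0.4995, 0.4023, 0.0726]
eef_rot: [0.649, 0.761, 0.0, 0.0]
contact_force: [0.0, -0.2, -0.7]
opening: 0.85
clock: 6.1
tool_pos: [0.4993, 0.4029, 0.0736]
eef_rot: [0.649, 0.761, 0.001, 0.0]
contact_force: [-0.9, -0.7, 4.2]
opening: 0.603
```

```bash
python3 -m inch '[[0,0,0.2,0,45],[0,0,0.5,0,45],[0,0,0.8,0,45],[0,0,1,0,45],[0,0,1,0,45]]'; python3 -m inch '[[0,0,1,0,45],[0,-0.3,0.6,0,45],[0,-0.6,0.2,0,45],[0.1,-0.8,0,0,45],[0.18,-0.9,0,0,45]]'; python3 -m inch '[[0.18,-1,0,0,45],[0.18,-1,0,0,45],[0.18,-1,0,0,45],[0.18,-1,0,0,45],[0.18,-1,0,0,45]]';python3 -m inch '[[0.18,-1,0,0,45],[0.18,-1,0,0,45],[0.18,-1,0,0,45],[0.18,-1,0,0,45],[0.18,-0.8,0,0,45]]'; python3 -m inch '[[0.1,-0.8,0,0,45],[0.1,-0.6,0,0,45],[0.05,-0.4,0,0,45],[0,0,0,0,45],[0,0,0,0,45]]'
```

```text
clock: 6.6
tool_pos: [0.4988, 0.4023, 0.1617]
eef_rot: [0.648, 0.761, -0.0, -0.0]
contact_force: [0.8, 0.1, -1.5]
opening: 0.601
clock: 7.1
tool_pos: [0.5053, 0.3352, 0.2047]
eef_rot: [0.648, 0.761, -0.001, 0.0]
contact_force: [-0.5, 0.3, -1.7]
opening: 0.6
clock: 7.6
tool_pos: [0.5277, 0.2092, 0.2043]
eef_rot: [0.649, 0.761, -0.002, -0.0]
contact_force: [0.8, 0.1, -1.6]
opening: 0.603
clock: 8.1
tool_pos: [0.5498, 0.0885, 0.2043]
eef_rot: [0.649, 0.76, -0.002, -0.0]
contact_force: [0.8, 0.3, -0.5]
opening: 0.604
clock: 8.6
tool_pos: [0.5569, 0.0482, 0.2052]
eef_rot: [0.648, 0.761, 0.0, -0.0]
contact_force: [-1.5, 0.2, -1.8]
opening: 0.601
```

```bash
python3 -m inch '[[-0.07,-0.27,0,0,45],[0,-0.26,-0.5,0,45],[0,0,-0.9,0,45],[0,0,-0.8,0,45],[0,0,-0.6,0,45]]'; python3 -m inch '[[0,0,0,0,45],[0,0,0,0,45]]';python3 - <<'E'
from h import *
a=snap('scene','s2');b=snap('side','d2')
f=lambda n,u0,u1,v0,v1:cv2.resize(cv2.imread(f'pics/{n}.png')[v0:v1,u0:u1],(390,390),interpolation=cv2.INTER_CUBIC)
cv2.imwrite('pics/c2.png',np.hstack([f('s2',190,320,110,240),f('d2',190,320,130,260)]))
print(r.get_state()['tool_pos'])
E
```

```text
clock: 9.1
tool_pos: [0.5545, 0.0338, 0.1332]
eef_rot: [0.648, 0.761, -0.001, -0.001]
contact_force: [0.5, 1.1, -1.5]
opening: 0.603
clock: 9.3
tool_pos: [0.5552, 0.0343, 0.1349]
eef_rot: [0.648, 0.761, -0.0, -0.0]
contact_force: [0.3, 0.2, -0.7]
opening: 0.602
[0.55590902 0.03444438 0.13582491]
```

View pics/c2.png

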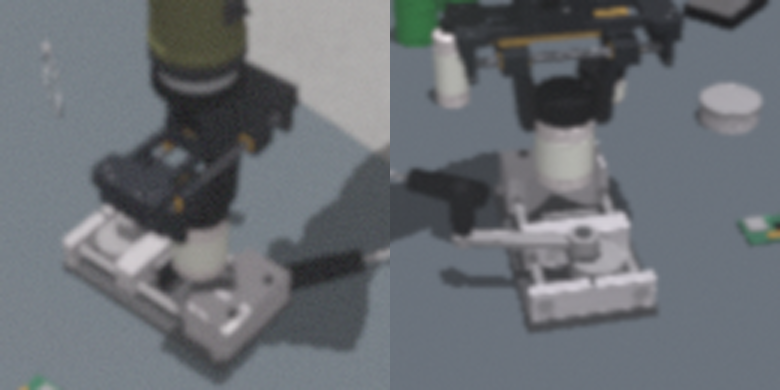

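The jar hangs upright over the bed, midway between the V-jaw and the sliding jaw in both views. Next I lower it gently.

```bash
python3 -m inch '[[0,0,-0.5,0,45],[0,0,-0.5,0,45],[0,0,-0.4,0,45],[0,0,-0.2,0,45],[0,0,0,0,45]]'; python3 -m inch '[[0,0,-0.1,0,45],[0,0,-0.1,0,45],[0,0,0,0,45]]'
```

```text
clock: 9.9
tool_pos: [0.5548, 0.0342, 0.0942]
eef_rot: [0.648, 0.761, -0.001, -0.001]
contact_force: [0.4, 0.6, -1.2]
opening: 0.601
clock: 10.2
tool_pos: [0.5555, 0.0342, 0.0902]
eef_rot: [0.648, 0.761, 0.0, 0.0]
contact_force: [0.3, 0.5, -1.0]
opening: 0.603
```

```bash
python3 -m inch '[[0,0,-0.1,0,45],[0,0,-0.05,0,45],[0,0,0,0,45]]'; python3 -m inch '[[0,0,-0.05,0,45],[0,0,0,0,45]]'
```

```text
clock: 10.5
tool_pos: [0.5553, 0.0342, 0.0864]
eef_rot: [0.649, 0.761, -0.0, -0.0]
contact_force: [0.1, -0.6, -1.7]
opening: 0.607
clock: 10.7
tool_pos: [0.5556, 0.0343, 0.0856]
eef_rot: [0.648, 0.761, 0.0, 0.0]
contact_force: [-0.8, -1.2, 1.4]
opening: 0.601
```

```bash
python3 -m inch '[[0,0,-0.04,0,45],[0,0,0,0,45]]'; python3 -m inch '[[0,0,-0.04,0,45],[0,0,0,0,45]]'
```

```text
clock: 10.9
tool_pos: [0.5557, 0.0343, 0.0855]
eef_rot: [0.649, 0.761, 0.0, 0.001]
contact_force: [-2.2, -0.5, 10.2]
opening: 0.601
clock: 11.1
tool_pos: [0.5557, 0.0343, 0.0854]
eef_rot: [0.648, 0.761, 0.0, 0.001]
contact_force: [-4.7, -1.4, 18.7]
opening: 0.602
```

```bash
python3 -m inch '[[0,0,0.06,0,45],[0,0,0,0,45],[0,0,0,0,58],[0,0,0,0,66],[0,0,0,0,74]]';python3 -m inch '[[0,0,0,0,76],[0,0,0.5,0,76],[0,0,1,0,76],[0,0,1,0,76],[0,0,1,0,76]]'
python3 - <<'E'
from h import *
for c in('scene','side'):
    W=cloud(snap(c,c+'3'))
    m=(abs(W[...,0]-.555)<.035)&(abs(W[...,1]-.034)<.035)&(W[...,2]>.092)&(W[...,2]<.108)
    P=W[m];cc,rr=cv2.minEnclosingCircle(P[:,:2].astype(np.float32));print(len(P),np.round(cc,4),rr,P[:,2].max())
E
```

```text
clock: 11.6
tool_pos: [0.5554, 0.0342, 0.0844]
eef_rot: [0.649, 0.761, -0.0, -0.0]
contact_force: [-0.5, 0.6, 0.5]
opening: 0.817
clock: 12.1
tool_pos: [0.5553, 0.0344, 0.1739]
eef_rot: [0.648, 0.761, 0.0, -0.0]
contact_force: [0.4, -0.5, 0.6]
opening: 0.864
275 [0.5571 0.0333] 0.02816220559179783 0.10503010904058485
232 [0.5558 0.0318] 0.030170436948537827 0.103373127192803
```

```bash
python3 -m inch '[[-0.6,-0.9,0,0,76],[-0.9,-1,0,0,76],[-0.95,-1,0,0,76],[-0.93,-1,0,0,76],[0,-1,0,0,76]]';  python3 -m inch '[[0,0,0,0,70],[0,0,0,0,70]]'
python3 - <<'E'
from h import *
W=cloud(snap('wrist','w4'))
m=(abs(W[...,0]-.47)<.03)&(abs(W[...,1]+.044)<.03)&(W[...,2]>.104)&(W[...,2]<.118)
P=W[m];cc,rr=cv2.minEnclosingCircle(P[:,:2].astype(np.float32));print(len(P),np.round(cc,4),rr,P.mean(0));print(r.get_state()['tool_pos'])
E
```

```text
clock: 12.7
tool_pos: [0.4667, -0.0894, 0.172]
eef_rot: [0.648, 0.762, -0.002, -0.002]
contact_force: [0.6, 0.0, -0.3]
opening: 0.861
clock: 12.9
tool_pos: [0.4712, -0.0881, 0.1723]
eef_rot: [0.649, 0.761, 0.001, -0.0]
contact_force: [0.3, 0.8, 0.7]
opening: 0.8
736 [ 0.4699 -0.0462] 0.009275746531784534 [ 0.46970556 -0.04571889  0.10829905]
[ 0.47146635 -0.08714791  0.17230701]
```

```bash
python3 -m inch '[[-0.06,0.8,0,0,70],[0,0.88,0,0,70],[0,0,-0.5,0,70],[0,0,-0.8,0,70],[0,0,-0.8,0,70]]';  python3 -m inch '[[0,0,-0.8,0,70],[0,0,-0.4,0,70],[0,0,-0.1,0,70],[0,0,0,0,70]]'; python3 -m inch '[[0,0,0,0,10],[0,0,0,0,10],[0,0,0,0,10],[0,0,0,0,10],[0,0,0,0,10]]' 30
```

```text
clock: 13.45
tool_pos: [0.4703, -0.044, 0.1194]
eef_rot: [0.647, 0.762, 0.001, 0.0]
contact_force: [-0.5, 0.0, 0.6]
opening: 0.795
clock: 13.85
tool_pos: [0.4697, -0.0448, 0.0871]
eef_rot: [0.648, 0.762, 0.0, -0.0]
contact_force: [-0.1, -0.0, 0.5]
opening: 0.794
clock: 14.35
tool_pos: [0.4695, -0.0464, 0.0874]
eef_rot: [0.649, 0.761, 0.0, 0.0]
contact_force: [0.6, -0.4, 0.5]
opening: 0.361
```

```bash
python3 -m inch '[[0,0,0,0,10],[0,0,0,0,10],[0,0,0,0,10],[0,0,0,0,10]]'
python3 - <<'E'
import numpy as np
from plant import r
p=np.array([.5702,-.0552]);t=np.array(r.get_state()['tool_pos'])[:2];d=t-p
a0=np.degrees(np.arctan2(d[1],d[0]))%360;print(np.hypot(*d),a0)
# plan 10-deg arcs radius .1 until 279.5
th=np.linspace(a0,279.5,17);q=p+.1*np.c_[np.cos(np.radians(th)),np.sin(np.radians(th))];q[0]=t
print(((np.diff(q,axis=0))/.025).round(2).tolist(),q[-1])
E
```

```text
clock: 14.75
tool_pos: [0.4691, -0.0463, 0.0873]
eef_rot: [0.649, 0.761, -0.0, -0.0]
contact_force: [-1.4, 0.1, 1.9]
opening: 0.221
0.10146286460864437 174.98824209919536
[[0.04, -0.46], [0.04, -0.45], [0.09, -0.45], [0.14, -0.43], [0.19, -0.42], [0.23, -0.39], [0.28, -0.36], [0.32, -0.33], [0.35, -0.29], [0.38, -0.25], [0.41, -0.2], [0.43, -0.16], [0.44, -0.11], [0.45, -0.05], [0.46, -0.0], [0.45, 0.05]] [ 0.58670476 -0.15382856]
```

```bash
python3 -m inch '[[0.02,-0.46,0,0,10],[0.04,-0.45,0,0,10],[0.09,-0.45,0,0,10],[0.14,-0.43,0,0,10],[0,0,0,0,10]]'; python3 -m inch '[[0.19,-0.42,0,0,10],[0.23,-0.39,0,0,10],[0.28,-0.36,0,0,10],[0.32,-0.33,0,0,10],[0,0,0,0,10]]'
python3 - <<'E'
import numpy as np
from plant import r
p=np.array([.5702,-.0552]);s=r.get_state();d=np.array(s['tool_pos'])[:2]-p
print(np.hypot(*d),np.degrees(np.arctan2(d[1],d[0]))%360,s['q'])
E
```

```text
clock: 15.25
tool_pos: [0.4764, -0.0944, 0.0872]
eef_rot: [0.65, 0.76, -0.001, 0.001]
contact_force: [-3.5, -1.2, 5.2]
opening: 0.22
clock: 15.75
tool_pos: [0.5026, -0.1307, 0.0872]
eef_rot: [0.65, 0.76, -0.001, 0.001]
contact_force: [-2.3, -2.3, 4.9]
opening: 0.215
0.10138083787778569 228.17097357487305 [ 0.40993835  0.86053429 -0.40881257  2.00169208  0.78894919  0.44133823
 -0.44759486]
```

```bash
python3 -m inch '[[0.35,-0.29,0,0,10],[0.38,-0.25,0,0,10],[0.41,-0.2,0,0,10],[0.43,-0.16,0,0,10],[0,0,0,0,10]]'; python3 -m inch '[[0.44,-0.11,0,0,10],[0.45,-0.05,0,0,10],[0,0,0,0,10]]'
python3 - <<'E'
from h import *
p=np.array([.5702,-.0552]);s=r.get_state();d=np.array(s['tool_pos'])[:2]-p
print(np.hypot(*d),np.degrees(np.arctan2(d[1],d[0]))%360)
snap('side','d5');snap('scene','s5')
f=lambda n,u0,u1,v0,v1:cv2.resize(cv2.imread(f'pics/{n}.png')[v0:v1,u0:u1],(390,390),interpolation=cv2.INTER_CUBIC)
cv2.imwrite('pics/c5.png',np.hstack([f('s5',190,320,110,240),f('d5',190,320,150,280)]))
E
```

```text
clock: 16.25
tool_pos: [0.542, -0.1522, 0.0872]
eef_rot: [0.649, 0.761, -0.0, 0.001]
contact_force: [-2.2, -4.4, 5.4]
opening: 0.218
clock: 16.55
tool_pos: [0.5643, -0.1557, 0.0873]
eef_rot: [0.649, 0.761, -0.0, 0.001]
contact_force: [-2.4, -3.9, 4.5]
opening: 0.216
0.1006446262313572 266.6301353142104
```

View pics/c5.png

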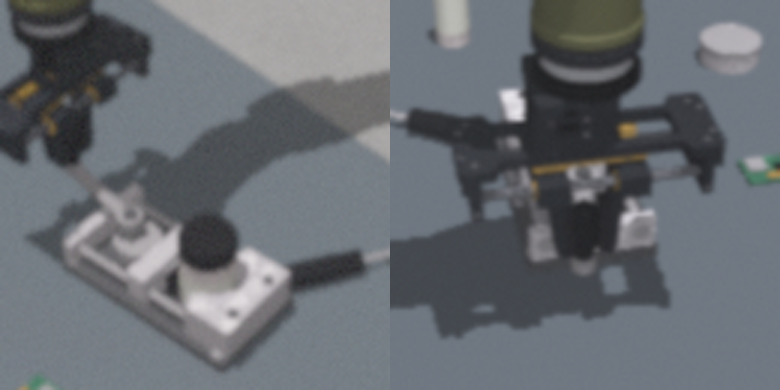

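Run:
```python
import numpy as np
from scipy.optimize import least_squares
T=np.array([[.4691,-.0463],[.4764,-.0944],[.5026,-.1307],[.542,-.1522],[.5643,-.1557]])
s=least_squares(lambda c:np.hypot(*(T-c).T)-.1,[.57,-.055]);print(s.x,s.fun)
for a in(9.1,9.5,9.8):
    a=np.radians(a);g=s.x+.1*np.array([np.sin(a),-np.cos(a)]);o=s.x+.09*np.array([-np.sin(a),np.cos(a)]);print(g,o,((g-T[-1])/.025).round(3))
```

```text
[ 0.56867442 -0.05577466] [ 2.41686462e-05  3.24232094e-05 -1.01872331e-04  4.68455641e-05
  2.10455774e-05]
[ 0.58449023 -0.15451604] [0.55444019 0.03309258] [0.808 0.047]
[ 0.58517918 -0.15440322] [0.55382014 0.03299105] [0.835 0.052]
[ 0.58569537 -0.15431545] [0.55335557 0.03291205] [0.856 0.055]
```

```bash
python3 -m inch '[[0.42,0.01,0,0,10],[0.41,0.04,0,0,10],[0,0,0,0,10],[0,0,0,0,10]]'
python3 - <<'E'
from h import *
p=np.array([.56867,-.05577]);s=r.get_state();d=np.array(s['tool_pos'])[:2]-p
print(np.hypot(*d),np.degrees(np.arctan2(d[1],d[0]))%360-270,s['tool_pos'],s['contact_force'])
for c in('scene','wrist'):
    W=cloud(snap(c,c+'6'))
    m=(abs(W[...,0]-.554)<.037)&(abs(W[...,1]-.04)<.04)&(W[...,2]>.092)&(W[...,2]<.108)
    P=W[m]
    if len(P):cc,rr=cv2.minEnclosingCircle(P[:,:2].astype(np.float32));print(c,len(P),np.round(cc,4),rr,P[:,2].max())
f=lambda n,u0,u1,v0,v1:cv2.resize(cv2.imread(f'pics/{n}.png')[v0:v1,u0:u1],None,fx=3,fy=3,interpolation=cv2.INTER_CUBIC)
a=f('scene6',190,320,110,240);b=f('wrist6',150,280,100,230) if 0 else cv2.resize(cv2.imread('pics/wrist6.png'),(400,390))
cv2.imwrite('pics/c6.png',np.hstack([a,b]))
E
```

```text
clock: 17.05
tool_pos: [0.5841, -0.1545, 0.0873]
eef_rot: [0.649, 0.761, -0.0, 0.001]
contact_force: [-1.4, -4.5, 3.6]
opening: 0.217
0.09995183262223138 8.877939068786475 [ 0.58409556 -0.15452435  0.08728933] [-1.38721897 -4.54680418  3.60124343]
scene 274 [0.5526 0.0414] 0.028328891843557358 0.10457896043357762
```

View pics/c6.png

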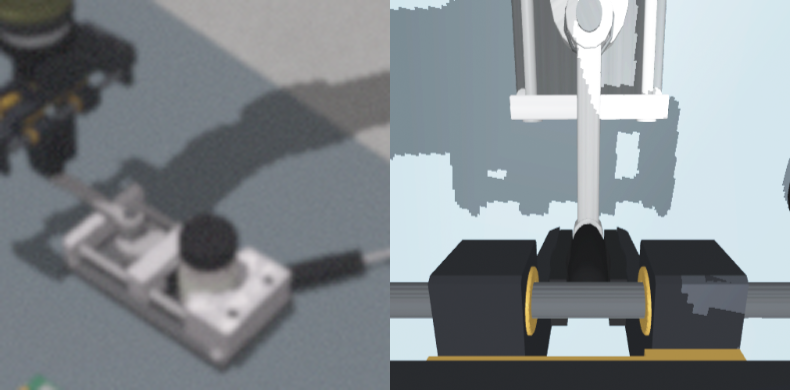

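Run:
```python
from h import *
s=load('wrist6');g=s['pixels'].min(2).astype(int)
# image 512x384 ; crosspiece columns ~155-235 & 275-345 ; front(rear) lower edge near row 115-122; bar cols 240-275
sub=lambda a,lo:lo+np.argmax(np.abs(np.diff(a)))
sc=512/400;sr=384/390;u0=390
cols=list(range(int(122*sc),int(180*sc)))+list(range(int(216*sc),int(274*sc)))
up=[(c,sub(g[86:102,c],86)) for c in cols]
A=np.array([onplane(s,c,v+.5,.04)[:2] for c,v in up])
def line(P):
    vx,vy,x,y=cv2.fitLine(P.astype(np.float32),cv2.DIST_HUBER,0,1e-4,1e-4).ravel();return np.degrees(np.arctan2(vy,vx)),(x,y)
print('cross upper edge',line(A))
rows=range(130,210)
L=[];R=[]
for v in rows:
    L.append(onplane(s,sub(g[v,226:252],226)+.5,v,.058)[:2]);R.append(onplane(s,sub(g[v,257:285],257)+.5,v,.058)[:2])
print('bar L,R',line(np.array(L)),line(np.array(R)))
m=(np.array(L)+np.array(R))/2;print('bar mid',m[0],m[-1])
row=g[104];print(row[140:165],row[335:352])
```

```text
cross upper edge (np.float32(9.57601), (np.float32(0.5590916), np.float32(-0.08857685)))
bar L,R (np.float32(-81.52224), (np.float32(0.5724045), np.float32(-0.11842173))) (np.float32(-81.24703), (np.float32(0.58577526), np.float32(-0.118040405)))
bar mid [ 0.57666516 -0.10271534] [ 0.58257616 -0.14112321]
[133 133 133 133 133 134 133 133 133 134 133 133 133 158 238 244 243 243
 243 243 243 243 243 243 243] [255 255 255 255 255 255 255 255 255 255 255 255 255 255 255 255 255]
```

```bash
python3 -m inch '[[0.05,0.01,0,0,10],[0,0,0,0,10],[0,0,0,0,10],[0,0,0,0,10]]'
python3 - <<'E'
from h import *
p=np.array([.56867,-.05577]);s=r.get_state();d=np.array(s['tool_pos'])[:2]-p
print(np.hypot(*d),np.degrees(np.arctan2(d[1],d[0]))%360-270,s['contact_force'],s['opening'])
E
```

```text
clock: 17.55
tool_pos: [0.585, -0.1543, 0.0873]
eef_rot: [0.649, 0.761, -0.001, 0.0]
contact_force: [-1.0, -5.5, 3.4]
opening: 0.218
0.09992088618868854 9.434540321306258 [-0.99053633 -5.53658269  3.44239438] 0.21759485304867995
```

Lever reads 9.4° in the world, against a vise axis of 9.4 to 9.6°. Grip is held and the forces are small, so I'm handing in.

```bash
python3 -c "
from plant import r
print(r.finish_job())"
```

```text
the job is handed in; nothing more can be done
None
```

The tall jar is standing upright on the vise bed, clamped against the V-jaw. I handed the job in at 17.6 s with the gripper still holding the lever at its top point.

- **Jar:** I set it down on the bed and let go before touching the lever. Clamping then moved it about 8 mm toward the V-jaw, against the 7 mm expected. The last scene view showed it upright at (0.553, 0.041), its lid top measured at about 0.10 m.
- **Lever:** It ended at 9.4°, against 9.4 to 9.6° for the vise axis, so it is within about 0.2° of pointing straight back. The opening reading (0.22, about 19 mm) matches a firm hold on the 20 mm grip.
- **Forces:** The highest force I read was about 19 N, as the jar touched the bed. It was about 7 N at the end.
- **Disagreements:** The first stop at the top was about 0.8° short by the wrist view, so I nudged the lever about 1 mm further. The pivot position fitted from the swing differed by about 2.5 mm from the wrist picture, and I used the swing fit.
- **Not checked:** I took no picture after that last nudge. I did not re-measure the other items on the bench, but nothing in the force readings or pictures suggested contact with them.

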